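# Clamp a square paste jar and unscrew its tight lid

### The job

Get the new square jar of paste open on the one-handed preparation board: first push the sliding jaw along until the jar is squared up and clamped snugly between both jaws, so that it cannot turn. Then unscrew its tight lid anticlockwise, only until the threads let go (a little under a quarter turn), and lift it straight off. Finish while still holding the lid in the gripper, level and steady over the open mouth with a gap of about 2 cm, the jar still upright and clamped; leave the bowls, the round jar and the serving spoon alone.

Things in the scene. Friction and masses are not known exactly. Their poses are not given: they have to be found in the camera images.
- board: White one-handed preparation board, fixed, 220 (x) x 325 (y) mm, upper face 18 mm above the worktop, two steel rods along y. Origin: on the worktop under the jar's place; x across, y along the rods, z up. At its +y end the fixed jaw: rubber face 90 mm wide in the plane y = +50 mm, 19 to 67 mm above the worktop. Rod blocks 50 mm high; the board spans y = -225 to +100 mm.
- jaw (a joint): Travel (m) of the sliding jaw along the board's +y, towards the fixed jaw: 0 = fully open; gap between the rubber faces = 0.125 - value. Snug on the squared-up 70 mm jar it reads 0.055 (0.0525 or more counts as clamped). Starts at 0.010 to 0.030. Stiff: takes about 16 N to push, and stays where it is left.
- jaw_grip (a point): Centre of the top of the sliding jaw's upright black grip: 50 mm wide along the board's x, 18 mm thick along its y, top 112 mm above the worktop, free of other parts for its upper 45 mm. It stands 80 mm behind (board -y) the jaw's rubber face and moves with it. To clamp, push it along the board's +y.
- jar: Square brown plastic jar, body 70 x 70 x 72 mm high, about 0.4 kg, starting loose on the board between the open jaws, up to 7 degrees askew and up to 12 mm off-centre. Origin: centre of the underside; z up, x and y square to the flat sides. Closing the jaw slides it to the fixed jaw and squares it up. Unclamped it turns with its lid.
- jar_mouth (a point): Centre of the square jar's mouth, 97 mm above its underside, on its axis. Below it a 44 mm neck with a three-start thread (79 to 97 mm above the underside) and a 56 mm round collar (72 to 79 mm). At the end the lid's underside is held 8 to 45 mm above this point.
- lid: Cream ribbed screw lid of the square jar, 60 mm diameter, 20 mm high, 50 g. Origin: centre of its underside, z up; screwed on, 83 mm above the jar's underside on the jar's axis. Tight: about 0.5 N m, anticlockwise from above. The threads let go 57 to 65 degrees from the start (stop at about 95; 75 is best), the lid rising under 2 mm, pressed up by its liner (to 20 N); then it lifts straight off.
- bowls: Nest of white foam bowls, 124 mm across, 154 mm high, standing upside up on the brown tray (420 x 300 mm, 20 mm high) to the left; origin centre of underside. Leave alone.
- round_jar: Round brown jar with cream lid, 72 mm diameter, 105 mm high, standing on the worktop beyond the board; origin centre of underside. Leave alone.
- serving_spoon: Spoon 240 mm long lying on the worktop between the board and the bin on the right; origin at its middle. Leave alone.
There are look-alikes about, which are no part of the job. Leave any green or yellow look-alike of the lid alone. What is shaped like the jar but pink is not meant.

How it is judged:
By the outcome, as a careful person would: the job done as asked, in the order asked, and still so for the second after the job is handed in, while the arm keeps its last pose, push and grip.
It also fails if it takes over 61 s, if anything falls off the work surface, if the arm or the gripper's body presses on something with over 40 N, if the wrist force passes 120 N, or if a joint passes its speed limit or range.

### The arm

A 7-joint arm with a two-finger parallel gripper is mounted at the origin on the work surface. World frame = base frame: x ahead of the robot, y to its left, z up, the work surface at z = 0. Lengths are in m, angles in degrees, forces in N, time in s.
With the tool pointing down it reaches from about 0.4 to 0.875 m from the base axis. Payload 4.4 kg.
Tool frame: the origin (TCP) lies between the finger pads; the fingertips stand 8 mm ahead of it and the grasp point (between the pads) lies 11 mm behind it (arm.nose_length is the distance from the TCP to the fingertips, in m); z points along the fingers, y is the line along which they close (so a half turn about z gives the same grasp; the last joint's range is limited). The gripper opens to 85 mm and grips with 20 to 120 N. Pads are 22 mm wide; open, the fingers measure 114 mm over their backs; the gripper's body (76 mm by 85 mm) begins 54 mm behind the grasp point. The pads swing forward as they close: fully open they stand 13 mm farther back than shut.
Start: joints at [68.251, 36.005, 2.206, 86.941, -1.547, 57.084, -1.146], TCP at [0.201, -0.618, 0.206] pointing down, gripper open.
Joint ranges: [-175.42, 175.42], [-21.48, 121.26], [-71.46, 75.88], [10.55, 141.38], [-63.04, 243.04], [13.31, 113.54], [-168.57, 168.57]. Speed limits (degrees/s): [147.25, 147.25, 180, 180, 180, 180, 180].

### API

Orientations are given as [roll, pitch, yaw] about the fixed x, y, z axes, in that order (R = Rz(yaw) Ry(pitch) Rx(roll)).
In Python, from rig import arm gives the robot as it stands.
- The arm moves only by the tool servo_tool, never from a script. Its argument "plan" is text: rows parted by semicolons, each of 7 numbers parted by spaces: the turn, a rotation vector about the tool's x, y, z in rad, then the shift along the tool's x, y, z in m, then the opening, from 0 (shut) to 1 (fully open). In form: ax ay az x y z hand; .... A call has 1 to 12 rows; each row is the pose to reach, as a shift and turn from the pose commanded when the call began, along the tool's axes at that moment; what a row does not reach only later rows make up. A row lasts 1/8 s, in which the tool goes at most 62.5 mm and 10.7 degrees, less where a joint would pass 70% of its speed; a pose out of reach is approached as far as the arm can. A call with a gripper value outside its range is refused whole. The fingers move at their own pace and stop on an object; "squeeze" is the grip in N (left out, the last holds). Time passes only in rows, so rows that repeat a pose let the fingers close. It gives the time, the measured TCP pose, the force, the opening and the grip force at its end, in the units of the state.
- arm.read_state(): the state, without advancing time (a new reading comes with each control period).
- arm.snapshot(name): name is "scene" or "top" or "wrist"; returns a dict with "pixels" (480x640x3 uint8, red, green, blue), "vertical_fov" (degrees; the focal length in pixels is half the picture's height over the tangent of half this angle, whatever the lens; pixels are square), "cx", "cy" (the principal point, pixels), "dist" ([k1, k2, p1, p2, k3] as OpenCV has them; the pictures are not rectified), "origin" and "rotation" of the camera in the world; the wrist camera has in their place "mount" (4x4, takes a point from camera to tool coordinates, whose origin is the TCP and whose axes are the flange's). Camera axes: x right, y down, z forward; pixel columns grow to the right and rows downward; lengths in m; the calibration is good to about 2 mm. A picture is of the moment at which its call begins: read the wrist's pose just before it. There is no depth.
- arm.finish_job(): hands the job in; it is judged then, once.
The state is a dict: "t": time; "q": joint angles; "qd": joint speeds; "joint_efforts": joint torques, N m; "tcp_pos": TCP position; "orientation": TCP orientation; "force": force on the tool from outside, world axes, zero at the start; "ft_torque": the same for the moment, N m; "width": finger opening in m; "finger_force": force on a finger pad.
Only numpy, scipy, OpenCV 4.12 (cv2) and the standard library are available. Lean on these libraries where they do the work, as an engineer would, in place of code of your own. Each camera call takes 0.05 s, during which the arm holds its last target. There are 200 camera calls.

## Working session

There is one attempt and no reset: what is moved stays moved. The work goes in short steps, Python scripts to look and compute and a tool call to move; the robot and the scene stay as the last step left them, time stands still between calls to the robot, and variables do not carry over. Pictures are saved under pics/ and viewed, at most 10 in all, crops included, and the job is handed in when it is done.

Besides the shell and the picture viewer there is one more tool, called after "Emit:" by a JSON object that holds its "api" and its "payload". servo_tool: Moves the arm, as the interface text tells. Its arguments: {"type":"object","properties":{"plan":{"type":"string"},"squeeze":{"type":"number"}},"required":["plan"]}

```bash
mkdir -p pics; ls
python3 - <<'E'
from rig import arm
import cv2
s=arm.read_state()
print({k:s[k] for k in('t','tcp_pos','orientation','force','width')}, arm.nose_length)
for n in("scene","top"):
    d=arm.snapshot(n); cv2.imwrite(f"pics/{n}0.png",d["pixels"][:,:,::-1])
    print({k:v for k,v in d.items() if k!="pixels"})
E
```

```text
pics
{'t': 0.0, 'tcp_pos': array([ 0.20045146, -0.61761706,  0.20538476]), 'orientation': array([-1.79892189e+02,  2.91770293e-03,  1.79821481e+01]), 'force': array([-0.40184681,  0.30370369, -1.05866451]), 'width': 0.08529211785044696} 0.008
{'vertical_fov': 50.554139704355364, 'cx': 311.8431241598587, 'cy': 237.30703586174857, 'dist': array([-0.00129633,  0.        ,  0.        ,  0.        ,  0.        ]), 'origin': array([ 1.12164214, -0.4206339 ,  1.32451641]), 'rotation': array([-148.22728396,    0.54230134,   45.31949177])}
{'vertical_fov': 46.689452386209645, 'cx': 318.33366187464276, 'cy': 242.5315068389039, 'dist': array([-0.07571821,  0.        ,  0.        ,  0.        ,  0.        ]), 'origin': array([0.46285869, 0.08631012, 1.35832389]), 'rotation': array([-174.56109026,   -0.77602858,  -91.72620529])}
```

View pics/scene0.png

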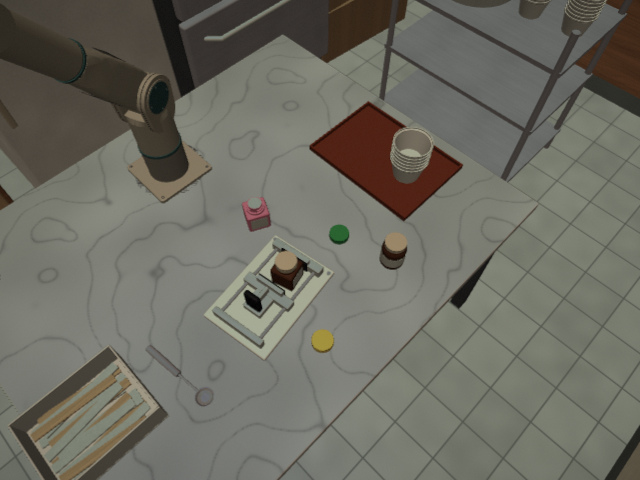

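View pics/top0.png

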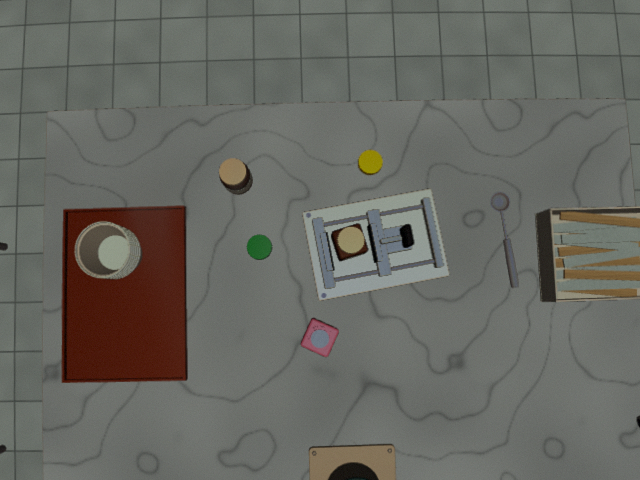

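The scene shows the board with the jar (lid at about (287,262)) and the black grip at (253,298). In the top view the board corners are near (304,212), (431,190), (448,274) and (320,300). The lid is at (351,239) and the grip at (406,236).

```bash
cat > h.py <<'E'
import numpy as np, cv2
from scipy.spatial.transform import Rotation as R
def cam(d, tcp=None, rpy=None):
    f=240/np.tan(np.radians(d["vertical_fov"]/2)); K=np.array([[f,0,d["cx"]],[0,f,d["cy"]],[0,0,1]])
    if "mount" in d:
        T=np.eye(4);T[:3,:3]=R.from_euler("xyz",rpy,degrees=True).as_matrix();T[:3,3]=tcp
        T=T@np.array(d["mount"]); return K,d["dist"],T[:3,:3],T[:3,3]
    return K,d["dist"],R.from_euler("xyz",d["rotation"],degrees=True).as_matrix(),np.array(d["origin"])
def ray(c,uv,z):
    K,D,Rm,o=c
    p=cv2.undistortPoints(np.array(uv,float).reshape(-1,1,2),K,D).reshape(-1,2)
    v=np.c_[p,np.ones(len(p))]@Rm.T
    return o+v*((z-o[2])/v[:,2])[:,None]
def proj(c,P):
    K,D,Rm,o=c
    return cv2.projectPoints(np.array(P,float).reshape(-1,3),cv2.Rodrigues(Rm.T)[0],-Rm.T@o,K,D)[0].reshape(-1,2)
E
python3 - <<'E'
from h import *; from rig import arm
d=arm.snapshot("top"); c=cam(d)
print(ray(c,[(304,212),(431,190),(448,274),(320,300)],.018).round(4))
im=d["pixels"][180:310,295:455,::-1]
cv2.imwrite("pics/topc.png",cv2.resize(im,(800,600)[:1]+(650,) if 0 else (720,585),interpolation=cv2.INTER_CUBIC))
E
```

```text
[[ 0.6655  0.0969  0.018 ]
 [ 0.7116 -0.2166  0.018 ]
 [ 0.5041 -0.2479  0.018 ]
 [ 0.4513  0.0645  0.018 ]]
```

View pics/topc.png

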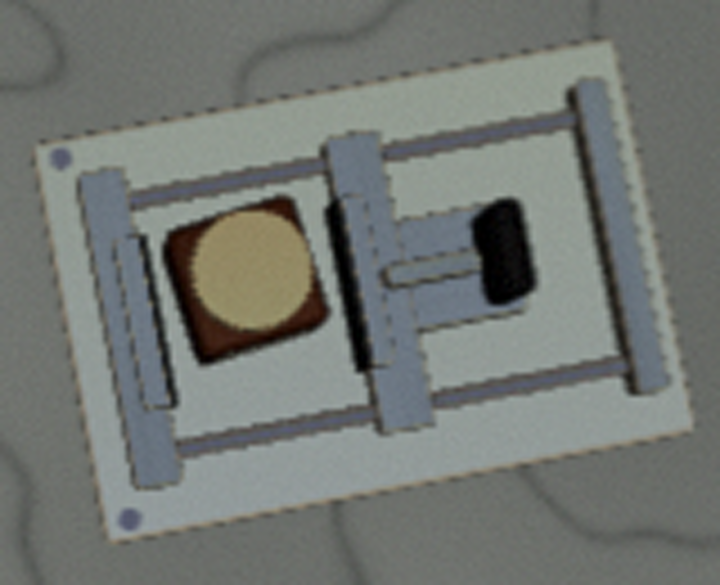

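The crop (4.5x, offset (295,180)) shows the board corners at (36,146), (611,40), (692,430) and (108,541). The lid centre is about (252,269). The black grip spans x 473–536 and y 198–305.

```bash
cat >> h.py <<'E'
def board(c,off,sc,cr):
    uv=(np.array(cr,float)+.5)/sc-.5+np.array(off)
    W=ray(c,uv,.018)[:,:2]; B=np.array([(110,100),(110,-225),(-110,-225),(-110,100)])/1e3
    wm,bm=W.mean(0),B.mean(0); H=(B-bm).T@(W-wm); a=np.arctan2(H[0,1]-H[1,0],H[0,0]+H[1,1])
    Rb=np.array([[np.cos(a),-np.sin(a)],[np.sin(a),np.cos(a)]]); t=wm-Rb@bm
    return a,t,Rb,W-(B@Rb.T+t)
E
python3 - <<'E'
from h import *; from rig import arm
d=arm.snapshot("top"); c=cam(d); U=lambda p:(np.array(p,float)+.5)/4.5-.5+[295,180]
a,t,Rb,res=board(c,(295,180),4.5,[(36,146),(611,40),(692,430),(108,541)])
print("board yaw",np.degrees(a),t,(res*1e3).round(1))
inb=lambda P:((P[:,:2]-t)@Rb*1e3).round(1)
print("lid centre",ray(c,U([(252,269)]),.121), inb(ray(c,U([(252,269)]),.121)))
# candidate: jaw q -> project grip top & jaw rubber face, compare crop
for q in(.01,.02,.03):
    y=-.075+q-.08
    P=[(-.025,y-.009,.112),(.025,y-.009,.112),(.025,y+.009,.112),(-.025,y+.009,.112),(-.045,q-.075,.067),(.045,q-.075,.067)]
    P=[np.r_[Rb@p[:2]+t,p[2]] for p in np.array(P)]
    print(q,((proj(c,P)-[295,180]+.5)*4.5).round(0).tolist())
E
```

```text
board yaw 8.883504383886086 [ 0.5738318 -0.0122274] [[-1.6 -3.2]
 [-1.8  2.2]
 [ 1.4  2.8]
 [ 2.1 -1.8]]
lid centre [[ 0.58510124 -0.00644681  0.121     ]] [[12.  4.]]
0.01 [[573.0, 286.0], [553.0, 189.0], [518.0, 196.0], [538.0, 293.0], [396.0, 363.0], [363.0, 194.0]]
0.02 [[554.0, 290.0], [534.0, 193.0], [499.0, 199.0], [519.0, 296.0], [377.0, 367.0], [344.0, 197.0]]
0.03 [[534.0, 293.0], [515.0, 196.0], [480.0, 203.0], [499.0, 300.0], [359.0, 371.0], [325.0, 201.0]]
```

```bash
cat >> h.py <<'E'
BA=np.radians(8.88); BT=np.array([.5738,-.0122]); BR=np.array([[np.cos(BA),-np.sin(BA)],[np.sin(BA),np.cos(BA)]])
def rel(xy,z,yaw):
    from rig import arm
    s=arm.read_state(); Rt=R.from_euler("xyz",s["orientation"],degrees=True)
    tgt=R.from_euler("xyz",[180,0,yaw],degrees=True)
    w=np.r_[xy,z]
    print("turn",(Rt.inv()*tgt).as_rotvec().round(4),"shift",Rt.inv().apply(w-s["tcp_pos"]).round(4),"at",s["tcp_pos"].round(4),s["orientation"].round(2),"goal",w.round(4),"q",s["q"].round(0))
E
python3 -c "
from h import *
rel(BR@[0,-.175]+BT,.206,8.88)"
```

```text
turn [-1.200e-03  1.000e-04  1.588e-01] shift [ 5.143e-01 -2.881e-01  1.000e-04] at [ 0.2006 -0.6179  0.2057] [-179.93   -0.     17.98] goal [ 0.6008 -0.1851  0.206 ] q [68. 36.  2. 87. -2. 57. -1.]
```

Emit:
{"api": "servo_tool", "payload": {"plan": "0 0 0.016 0.051 -0.029 0 0; 0 0 0.032 0.103 -0.058 0 0; 0 0 0.048 0.154 -0.086 0 0; 0 0 0.064 0.206 -0.115 0 0; 0 0 0.08 0.257 -0.144 0 0; 0 0 0.096 0.309 -0.173 0 0; 0 0 0.111 0.36 -0.202 0 0; 0 0 0.127 0.411 -0.23 0 0; 0 0 0.143 0.463 -0.259 0 0; 0 0 0.159 0.514 -0.288 0 0; 0 0 0.159 0.514 -0.288 0 0; 0 0 0.159 0.514 -0.288 0 0"}}

```text
t: 1.7
tcp_pos: [0.6001, -0.186, 0.2059]
orientation: [180.0, 0.1, 8.9]
force: [-0.1, -1.0, -0.1]
width: 0.0003
finger_force: 0.0
```

```bash
python3 -c "
from h import *
rel(BR@[0,-.175]+BT,.086,8.88)
from rig import arm
s=arm.read_state();d=arm.snapshot('wrist');cv2.imwrite('pics/w1.png',d['pixels'][:,:,::-1])
print(s['t'],s['force'],s['width'],d['mount'])"
```

```text
turn [0.0005 0.0013 0.0002] shift [ 0.001  -0.0008  0.1199] at [ 0.6001 -0.186   0.2059] [1.7997e+02 8.0000e-02 8.8900e+00] goal [ 0.6008 -0.1851  0.086 ] q [ 12.  34.   4.  91.  -3.  55. -64.]
1.7 [-0.13353061 -0.9742204  -0.05555899] 0.00032386859275838984 [[ 9.00204417e-05 -9.56371917e-01 -2.92151927e-01  7.55682049e-02]
 [ 9.99999991e-01  1.15259204e-04 -6.91771078e-05 -6.82232271e-04]
 [ 9.98322418e-05 -2.92151918e-01  9.56371919e-01 -1.66513788e-01]
 [ 0.00000000e+00  0.00000000e+00  0.00000000e+00  1.00000000e+00]]
```

View pics/w1.png

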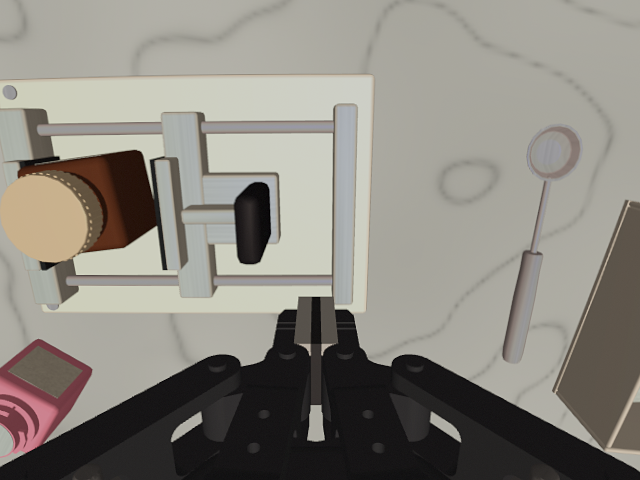

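The wrist view shows the shut fingers at x≈316, behind the grip (x 236–270, y 183–263). The way down is clear.

Emit:
{"api": "servo_tool", "payload": {"plan": "0 0 0 0.001 -0.001 0.03 0; 0 0 0 0.001 -0.001 0.06 0; 0 0 0 0.001 -0.001 0.09 0; 0 0 0 0.001 -0.001 0.12 0; 0 0 0 0.001 -0.001 0.12 0; 0 0 0 0.001 -0.001 0.12 0"}}

```text
t: 2.5
tcp_pos: [0.6018, -0.186, 0.0875]
orientation: [179.9, -0.1, 8.8]
force: [1.1, 0.0, 0.2]
width: 0.0002
finger_force: 0.0
```

Emit:
{"api": "servo_tool", "payload": {"plan": "0 0 0 0 -0.004 0 0; 0 0 0 0 -0.008 0 0; 0 0 0 0 -0.012 0 0; 0 0 0 0 -0.016 0 0; 0 0 0 0 -0.016 0 0"}}

```text
t: 3.12
tcp_pos: [0.5991, -0.168, 0.0863]
orientation: [-180.0, 0.0, 8.9]
force: [0.5, -0.2, -0.9]
width: 0.0
finger_force: 0.0
```

Emit:
{"api": "servo_tool", "payload": {"plan": "0 0 0 0 -0.003 0 0; 0 0 0 0 -0.006 0 0; 0 0 0 0 -0.009 0 0; 0 0 0 0 -0.012 0 0; 0 0 0 0 -0.015 0 0; 0 0 0 0 -0.018 0 0; 0 0 0 0 -0.018 0 0"}}

```text
t: 4.0
tcp_pos: [0.5968, -0.1545, 0.0865]
orientation: [179.7, -0.1, 8.8]
force: [2.4, -6.5, -2.6]
width: -0.0003
finger_force: 3.2
```

Emit:
{"api": "servo_tool", "payload": {"plan": "0 0 0 0 -0.003 0 0; 0 0 0 0 -0.006 0 0; 0 0 0 0 -0.009 0 0; 0 0 0 0 -0.012 0 0; 0 0 0 0 -0.012 0 0"}}

```text
t: 4.62
tcp_pos: [0.5952, -0.1391, 0.0871]
orientation: [179.9, -0.1, 8.9]
force: [0.7, -2.7, 5.9]
width: 0.0
finger_force: 2.9
```

Emit:
{"api": "servo_tool", "payload": {"plan": "0 0 0 0 -0.0025 0 0; 0 0 0 0 -0.005 0 0; 0 0 0 0 -0.0075 0 0; 0 0 0 0 -0.01 0 0; 0 0 0 0 -0.01 0 0; 0 0 0 0 -0.01 0 0"}}

```text
t: 5.38
tcp_pos: [0.5937, -0.1294, 0.0871]
orientation: [179.9, -0.1, 8.9]
force: [-0.4, -3.5, 5.8]
width: -0.0
finger_force: 2.8
```

Run:
```python
from h import *; from rig import arm
d=arm.snapshot("scene"); 
cv2.imwrite("pics/s2.png",cv2.resize(d["pixels"][230:360,195:355,::-1],(720,585),interpolation=cv2.INTER_CUBIC))
s=arm.read_state(); print(BR.T@(s["tcp_pos"][:2]-BT))
```

```text
[ 0.0015968  -0.11885987]
```

View pics/s2.png

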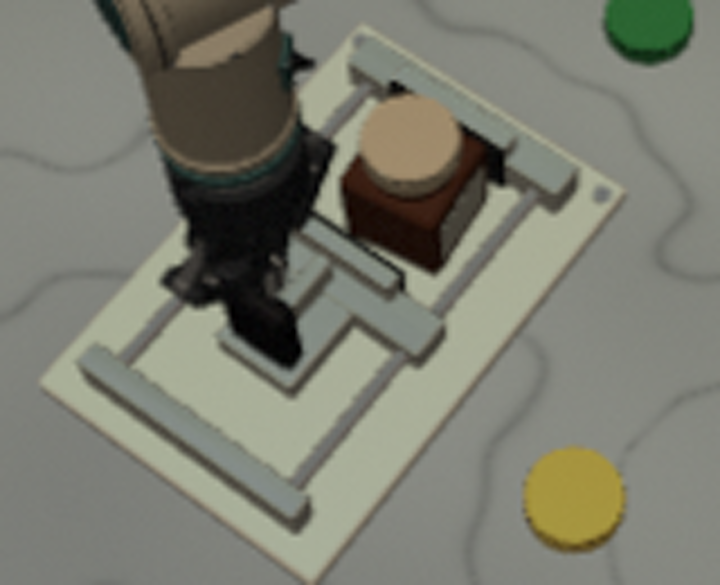

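The scene crop shows the jaw bar still short of the jar, with its rubber edge ending near (403,278). The fingers are near the black grip at (265,320).

Run:
```python
from h import *; from rig import arm
d=arm.snapshot("scene"); c=cam(d)
W=lambda P:[np.r_[BR@p[:2]+BT,p[2]] for p in np.array(P)]
C=lambda P:((proj(c,W(P))-[195,230]+.5)*4.5).round(0).tolist()
print("board",C([(.11,.1,.018),(.11,-.225,.018),(-.11,-.225,.018),(-.11,.1,.018)]))
for q in(.02,.03,.04,.05):
    y=q-.155
    print(q,"rub",C([(-.045,q-.075,.067),(.045,q-.075,.067)]),"grip",C([(-.025,y-.009,.112),(.025,y-.009,.112),(.025,y+.009,.112),(.025,y-.009,.067)]))
print("tcp",((proj(c,arm.read_state()["tcp_pos"])-[195,230]+.5)*4.5).round())
```

```text
board [[630.0, 189.0], [310.0, 587.0], [34.0, 380.0], [363.0, 19.0]]
0.02 rub [[283.0, 201.0], [397.0, 278.0]] grip [[204.0, 292.0], [270.0, 338.0], [290.0, 315.0], [278.0, 370.0]]
0.03 rub [[293.0, 189.0], [407.0, 266.0]] grip [[216.0, 279.0], [281.0, 326.0], [301.0, 303.0], [289.0, 357.0]]
0.04 rub [[304.0, 178.0], [418.0, 254.0]] grip [[227.0, 267.0], [292.0, 313.0], [312.0, 290.0], [300.0, 345.0]]
0.05 rub [[314.0, 166.0], [428.0, 242.0]] grip [[238.0, 255.0], [303.0, 300.0], [323.0, 278.0], [310.0, 332.0]]
tcp [[272. 303.]]
```

Run:
```python
from h import *; from rig import arm
d=arm.snapshot("wrist"); a=cv2.resize(d["pixels"][:,:,::-1],(440,330))
t=arm.snapshot("top"); b=cv2.resize(t["pixels"][180:300,295:455,::-1],(440,330),interpolation=cv2.INTER_CUBIC)
im=np.vstack([cv2.resize(a,(400,300)),cv2.resize(b,(400,300))]); 
im=np.hstack([cv2.resize(a,(400,400)) if 0 else cv2.resize(a,(400,300)),cv2.resize(b,(400,300))])
cv2.imwrite("pics/wt3.png",im); s=arm.read_state(); print(s["force"],s["tcp_pos"],s["joint_efforts"].round(1))
```

```text
[-0.04062925 -2.97890539  5.68113242] [ 0.59371033 -0.1293847   0.08709024] [ -1.8 -52.1  -0.2 -12.5  -0.6   0.4   0. ]
```

View pics/wt3.png

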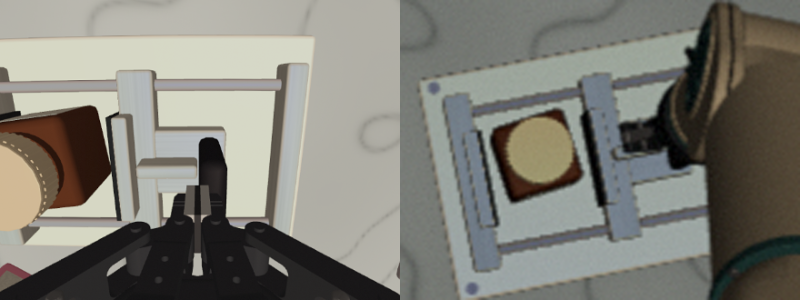

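The wrist view (left half) shows the fingers at x≈198 with the grip at x 198–225, behind or beside them. In the top view the jaw is unmoved and still clear of the jar, so I need to locate the grip against the fingers.

Run:
```python
from h import *; from rig import arm
s=arm.read_state(); d=arm.snapshot("wrist"); c=cam(d,s["tcp_pos"],s["orientation"])
inb=lambda P:((P[:,:2]-BT)@BR*1e3).round(1)
print("tcp px",proj(c,[s["tcp_pos"],s["tcp_pos"]-[0,0,.008]]).round())
print("grip top far corners",inb(ray(c,np.array([(199,140),(220,140)])*1.6,.112)))
W=lambda P:[np.r_[BR@p[:2]+BT,p[2]] for p in np.array(P)]
for q in(.02,.03):
    y=q-.155
    print(q,(proj(c,W([(.025,y-.009,.112),(.025,y+.009,.112),(-.025,y+.009,.112),(-.025,y-.009,.112)]))/1.6).round().tolist())
print((proj(c,W([(.11,-.225,.018),(-.11,-.225,.018)]))/1.6).round(), "obs 313,38; 297?")
cv2.imwrite("pics/w4.png",d["pixels"][150:450,140:540,::-1])
cv2.imwrite("pics/w4.png",cv2.resize(d["pixels"][150:450,140:540,::-1],(800,600)))
```

```text
tcp px [[317. 294.]
 [317. 287.]]
grip top far corners [[  40.6 -119.2]
 [  40.6 -131.4]]
0.02 [[240.0, 165.0], [210.0, 165.0], [209.0, 237.0], [236.0, 236.0]]
0.03 [[224.0, 165.0], [194.0, 165.0], [194.0, 237.0], [221.0, 237.0]]
[[319.  37.]
 [292. 249.]] obs 313,38; 297?
```

View pics/w4.png

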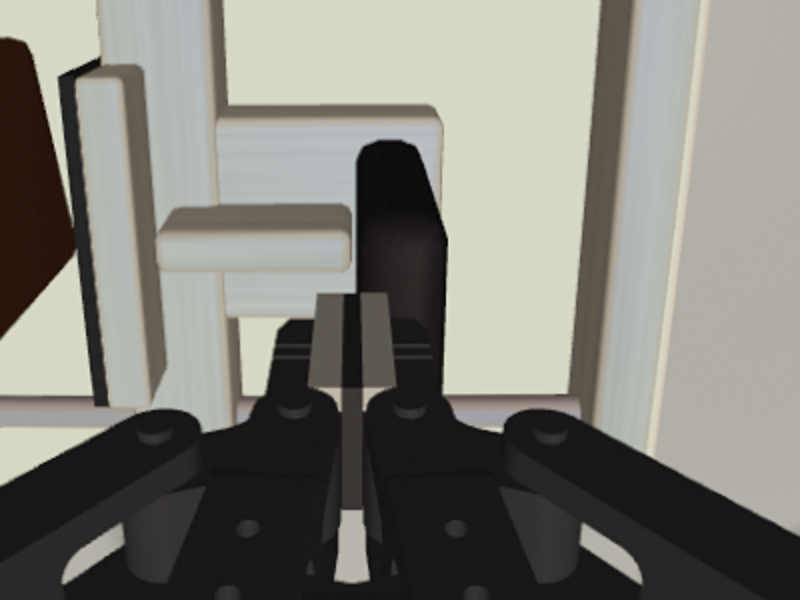

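Emit:
{"api": "servo_tool", "payload": {"plan": "0 0 0 0 0 -0.01 0; 0 0 0 0 0 -0.03 0; 0 0 0 0 0.02 -0.05 0; 0 0 0 0 0.046 -0.05 0; 0 0 0 0 0.046 -0.05 0; 0 0 0 0 0.046 -0.05 0"}}

```text
t: 6.38
tcp_pos: [0.5994, -0.1725, 0.1359]
orientation: [-179.9, 0.1, 8.9]
force: [-0.6, 0.7, 0.1]
width: 0.0002
finger_force: 0.0
```

Run:
```python
from h import *; from rig import arm
s=arm.read_state(); print(s["tcp_pos"],s["force"],BR.T@(s["tcp_pos"][:2]-BT))
d=arm.snapshot("wrist"); c=cam(d,[0,0,0],[0,0,0])
for x in(0,.006,.011):
  for z in(-.03,-.02,-.01,0,.008): print(x,z,proj(c,[[x,0,z],[x,.01,z]]).round().tolist())
```

```text
[ 0.59944085 -0.17249607  0.13589172] [-0.61035731  0.65032468  0.08116948] [ 0.00058933 -0.16233279]
0 -0.03 [[317.0, 327.0], [344.0, 327.0]]
0 -0.02 [[317.0, 315.0], [342.0, 315.0]]
0 -0.01 [[317.0, 304.0], [341.0, 304.0]]
0 0 [[317.0, 294.0], [339.0, 294.0]]
0 0.008 [[317.0, 287.0], [338.0, 287.0]]
0.006 -0.03 [[317.0, 313.0], [344.0, 313.0]]
0.006 -0.02 [[317.0, 301.0], [342.0, 301.0]]
0.006 -0.01 [[317.0, 291.0], [341.0, 291.0]]
0.006 0 [[317.0, 282.0], [340.0, 282.0]]
0.006 0.008 [[317.0, 275.0], [339.0, 275.0]]
0.011 -0.03 [[317.0, 301.0], [344.0, 301.0]]
0.011 -0.02 [[317.0, 290.0], [343.0, 290.0]]
0.011 -0.01 [[317.0, 280.0], [341.0, 280.0]]
0.011 0 [[317.0, 272.0], [340.0, 272.0]]
0.011 0.008 [[317.0, 265.0], [339.0, 265.0]]
```

Emit:
{"api": "servo_tool", "payload": {"plan": "0 0 0 0 0.005 0.02 0; 0 0 0 0 0.005 0.04 0; 0 0 0 0 0.005 0.06 0; 0 0 0 0 0.005 0.08 0; 0 0 0 0 0.005 0.08 0; 0 0 0 0 0.005 0.08 0"}}

```text
t: 7.18
tcp_pos: [0.6008, -0.1794, 0.0562]
orientation: [-180.0, 0.0, 8.9]
force: [0.0, -0.4, -0.7]
width: 0.0002
finger_force: 0.0
```

Emit:
{"api": "servo_tool", "payload": {"plan": "0 0 0 0 -0.004 0 0; 0 0 0 0 -0.008 0 0; 0 0 0 0 -0.012 0 0; 0 0 0 0 -0.016 0 0; 0 0 0 0 -0.02 0 0; 0 0 0 0 -0.024 0 0; 0 0 0 0 -0.024 0 0"}}

```text
t: 8.05
tcp_pos: [0.5982, -0.1622, 0.0567]
orientation: [179.5, -0.1, 8.7]
force: [1.7, -10.3, -3.7]
width: 0.0002
finger_force: 5.4
```

Emit:
{"api": "servo_tool", "payload": {"plan": "0 0 0 0 -0.003 0 0; 0 0 0 0 -0.006 0 0; 0 0 0 0 -0.009 0 0; 0 0 0 0 -0.012 0 0; 0 0 0 0 -0.015 0 0; 0 0 0 0 -0.015 0 0"}}

```text
t: 8.8
tcp_pos: [0.5962, -0.1499, 0.0568]
orientation: [179.4, -0.2, 8.6]
force: [3.2, -14.5, -5.6]
width: -0.0002
finger_force: 7.5
```

Emit:
{"api": "servo_tool", "payload": {"plan": "0 0 0 0 -0.002 0 0; 0 0 0 0 -0.004 0 0; 0 0 0 0 -0.006 0 0; 0 0 0 0 -0.008 0 0; 0 0 0 0 -0.01 0 0; 0 0 0 0 -0.01 0 0"}}

```text
t: 9.55
tcp_pos: [0.595, -0.142, 0.0568]
orientation: [179.2, -0.2, 8.5]
force: [4.0, -17.9, -6.2]
width: -0.0
finger_force: 9.1
```

Emit:
{"api": "servo_tool", "payload": {"plan": "0 0 0 0 -0.001 0 0; 0 0 0 0 -0.002 0 0; 0 0 0 0 -0.003 0 0; 0 0 0 0 -0.004 0 0; 0 0 0 0 -0.004 0 0"}}

```text
t: 10.18
tcp_pos: [0.5944, -0.1382, 0.0568]
orientation: [179.2, -0.2, 8.5]
force: [4.2, -18.6, -6.1]
width: -0.0001
finger_force: 9.3
```

Emit:
{"api": "servo_tool", "payload": {"plan": "0 0 0 0 -0.001 0 0; 0 0 0 0 -0.002 0 0; 0 0 0 0 -0.003 0 0; 0 0 0 0 -0.004 0 0; 0 0 0 0 -0.004 0 0"}}

```text
t: 10.8
tcp_pos: [0.5938, -0.1349, 0.0568]
orientation: [179.2, -0.2, 8.5]
force: [4.5, -19.5, -7.0]
width: 0.0001
finger_force: 9.9
```

Emit:
{"api": "servo_tool", "payload": {"plan": "0 0 0 0 -0.001 0 0; 0 0 0 0 -0.002 0 0; 0 0 0 0 -0.003 0 0; 0 0 0 0 -0.003 0 0"}}

```text
t: 11.3
tcp_pos: [0.5937, -0.1339, 0.0569]
orientation: [179.1, -0.3, 8.4]
force: [4.9, -23.0, -7.4]
width: -0.0003
finger_force: 11.5
```

Emit:
{"api": "servo_tool", "payload": {"plan": "0 0 0 0 -0.002 0 0; 0 0 0 0 -0.004 0 0; 0 0 0 0 -0.005 0 0; 0 0 0 0 -0.005 0 0; 0 0 0 0 -0.005 0 0"}}

```text
t: 11.92
tcp_pos: [0.5937, -0.134, 0.057]
orientation: [178.7, -0.4, 8.3]
force: [6.1, -30.8, -11.3]
width: 0.0001
finger_force: 15.7
```

Emit:
{"api": "servo_tool", "payload": {"plan": "0 0 0 0 0.02 0 0; 0 0 0 0 0.04 0 0; 0 0 0 0 0.04 0 0; 0 0 0 0 0.04 -0.05 0; 0 0 0 0 0.04 -0.1 0; 0 0 0 0 0.04 -0.15 0.5; 0 0 0 0 0.04 -0.18 1; 0 0 0 0 0.04 -0.18 1; 0 0 0 0 0.04 -0.18 1"}}

```text
t: 13.05
tcp_pos: [0.5962, -0.1534, 0.2355]
orientation: [-179.9, 0.1, 9.0]
force: [-0.1, -0.5, -0.0]
width: 0.0724
finger_force: 0.0
```

```bash
python3 -c "
from h import *
rel(BR@[.01,.015]+BT,.24,8.88)"
```

```text
turn [-0.0015  0.0014  0.0014] shift [ 0.0099 -0.1579 -0.0043] at [ 0.5962 -0.1534  0.2355] [-1.7991e+02  8.0000e-02  8.9600e+00] goal [0.5814 0.0042 0.24  ] q [  9.  32.   5.  91.  -3.  58. -66.]
```

Emit:
{"api": "servo_tool", "payload": {"plan": "0 0 0 0.002 -0.04 0 1; 0 0 0 0.005 -0.08 0 1; 0 0 0 0.008 -0.12 0 1; 0 0 0 0.01 -0.158 0 1; 0 0 0 0.01 -0.158 0 1; 0 0 0 0.01 -0.158 0 1"}}

```text
t: 13.8
tcp_pos: [0.5817, 0.0023, 0.2352]
orientation: [180.0, 0.1, 8.9]
force: [0.4, 0.5, 0.2]
width: 0.0853
finger_force: 0.0
```

Run:
```python
from h import *; from rig import arm
s=arm.read_state(); d=arm.snapshot("wrist"); c=cam(d,s["tcp_pos"],s["orientation"])
W=lambda P:[np.r_[BR@p[:2]+BT,p[2]] for p in np.array(P)]
print(s["tcp_pos"],s["width"])
for q in(.05,.055):
    y=q-.155
    print(q,"grip",proj(c,W([(.025,y-.009,.112),(.025,y+.009,.112),(-.025,y+.009,.112)])).round().tolist(),"rub",proj(c,W([(.045,q-.075,.067),(-.045,q-.075,.067)])).round().tolist())
print("fixed",proj(c,W([(.045,.05,.067),(-.045,.05,.067)])).round().tolist())
cv2.imwrite("pics/w5.png",d["pixels"][:,:,::-1]); np.save("w5.npy",np.r_[s["tcp_pos"],s["orientation"]])
```

```text
[0.58167587 0.00227229 0.23517617] 0.08529501033502716
0.05 grip [[489.0, 205.0], [465.0, 205.0], [458.0, 269.0]] rub [[362.0, 170.0], [359.0, 272.0]]
0.055 grip [[482.0, 205.0], [458.0, 205.0], [451.0, 269.0]] rub [[356.0, 170.0], [353.0, 272.0]]
fixed [[272.0, 170.0], [275.0, 272.0]]
```

View pics/w5.png

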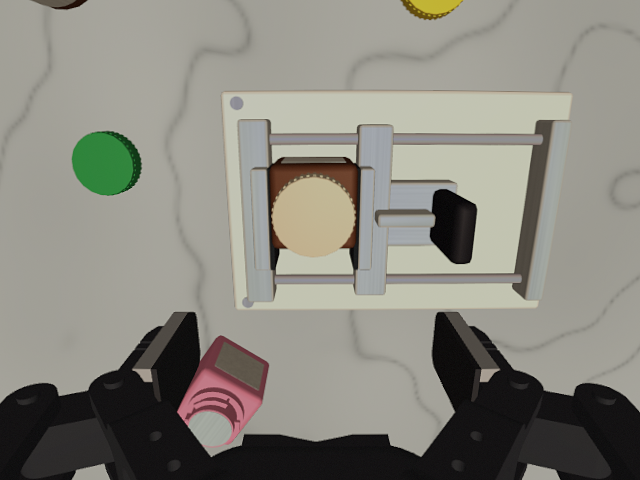

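The wrist view shows the jar square between both jaws, with the lid centred near (314,216) and about 85 px across. The pad tips are at (193,313) and (440,313). I'll check the tool height by solving the camera pose from the board corners (222,93), (571,94), (537,308) and (236,309).

```bash
cat > fit.py <<'E'
from h import *
from scipy.optimize import minimize
def lidfit(im,c,g,ztop):
    hsv=cv2.cvtColor(im,cv2.COLOR_RGB2HSV)
    m=((hsv[...,0]>8)&(hsv[...,0]<24)&(hsv[...,1]>40)&(hsv[...,1]<125)&(hsv[...,2]>120)).astype(np.uint8)
    p=proj(c,[*g,ztop])[0]; n,l,st,ce=cv2.connectedComponentsWithStats(cv2.morphologyEx(m,cv2.MORPH_CLOSE,np.ones((5,5))))
    k=l[int(p[1]),int(p[0])]; m=(l==k)
    th=np.linspace(0,2*np.pi,60)
    def cost(v):
        P=np.array([[v[0]+r*np.cos(a),v[1]+r*np.sin(a),z] for r,z in((.029,v[2]),(.03,v[2]-.003),(.03,v[2]-.02)) for a in th])
        h=cv2.convexHull(proj(c,P).astype(np.float32)); q=np.zeros(m.shape,np.uint8); cv2.fillPoly(q,[(h*16).astype(np.int32)],1,shift=4)
        return (q.astype(bool)^m).sum()
    r=minimize(cost,[*g,ztop],method="Nelder-Mead",options=dict(initial_simplex=[[*g,ztop],[g[0]+.006,g[1],ztop],[g[0],g[1]+.006,ztop],[*g,ztop+.01]]))
    return r.x,r.fun,st[k]
E
python3 - <<'E'
from fit import *; from rig import arm
v=np.load("w5.npy"); d=arm.snapshot("wrist"); c=cam(d,v[:3],v[3:])
B=np.array([(.11,.1),(.11,-.225),(-.11,-.225),(-.11,.1)]); P=np.c_[B@BR.T+BT,[.018]*4]
uv=np.array([(222,93),(571,94),(537,308),(236,309)],float)
print("pred",proj(c,P).round(1).tolist())
_,rv,tv=cv2.solvePnP(P,uv,c[0],c[1]); Rw=cv2.Rodrigues(rv)[0].T
print("cam pnp",(-Rw@tv).ravel(),"calib",c[3],"rot diff",np.degrees(R.from_matrix(Rw.T@c[2]).as_rotvec()))
print(lidfit(d["pixels"],c,(.582,.004),.121))
E
```

```text
pred [[219.7, 91.1], [576.2, 93.6], [538.7, 311.5], [233.9, 312.4]]
cam pnp [0.6550871  0.01050218 0.41129124] calib [0.65660905 0.01474451 0.40151164] rot diff [-0.39779992  0.60481315 -0.08079427]
(array([0.5866653 , 0.0066351 , 0.11680487]), np.float64(206.0), array([ 266,  175,   93,   82, 5460], dtype=int32))
```

```bash
python3 -c "
from h import *
rel([.5855,.0055],.17,-25)"
```

```text
turn [0.0011 0.001  0.5891] shift [ 0.0041 -0.0038  0.0657] at [0.5821 0.0012 0.2357] [1.7996e+02 7.0000e-02 8.7500e+00] goal [0.5855 0.0055 0.17  ] q [ -6.  29.   4.  96.  -2.  55. -82.]
```

Emit:
{"api": "servo_tool", "payload": {"plan": "0 0 0.147 0.001 -0.001 0.016 1; 0 0 0.295 0.002 -0.002 0.033 1; 0 0 0.442 0.003 -0.003 0.05 1; 0 0 0.589 0.004 -0.004 0.066 1; 0 0 0.589 0.004 -0.004 0.066 1; 0 0 0.589 0.004 -0.004 0.066 1"}}

```text
t: 14.65
tcp_pos: [0.5861, 0.0065, 0.1708]
orientation: [180.0, -0.0, -24.8]
force: [-0.3, 0.8, 0.1]
width: 0.0856
finger_force: 0.0
```

Run:
```python
from fit import *; from rig import arm
s=arm.read_state(); d=arm.snapshot("wrist"); c=cam(d,s["tcp_pos"],s["orientation"])
x,f,st=lidfit(d["pixels"],c,(.5855,.0055),.121); print(x,f,st)
Rt=R.from_euler("xyz",s["orientation"],degrees=True)
print("lid in tool",Rt.inv().apply(x-s["tcp_pos"]).round(4),s["tcp_pos"],s["orientation"],s["q"].round())
cv2.imwrite("pics/w6.png",d["pixels"][:,:,::-1])
```

```text
[0.58753105 0.00643216 0.11904062] 316.0 [ 264  198  106  103 8403]
lid in tool [ 0.0013 -0.0005  0.0517] [0.58611936 0.00650494 0.17076351] [ 1.79999418e+02 -4.24671721e-02 -2.48039192e+01] [ -12.   34.   13.  100.   -9.   47. -109.]
```

View pics/w6.png

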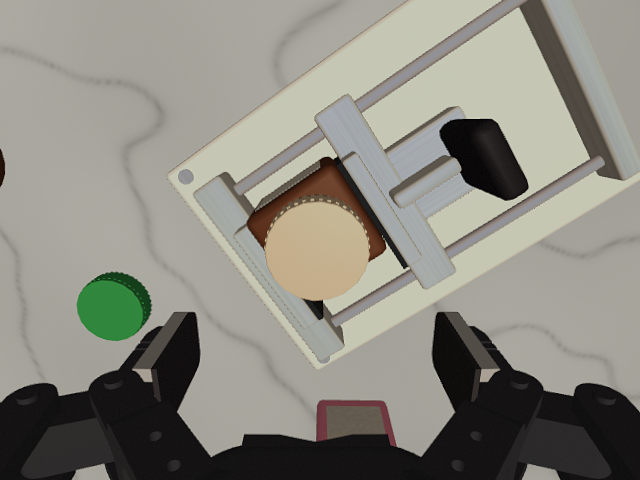

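The wrist view shows the lid centred between the open fingers, at about (317,248), with nothing under the pad paths. I'm descending now.

Emit:
{"api": "servo_tool", "payload": {"plan": "0 0 0 0.001 0 0.025 1; 0 0 0 0.001 0 0.05 1; 0 0 0 0.001 0 0.07 1; 0 0 0 0.001 0 0.085 1; 0 0 0 0.001 0 0.095 1; 0 0 0 0.001 0 0.104 1; 0 0 0 0.001 0 0.104 1; 0 0 0 0.001 0 0.104 1"}}

```text
t: 15.7
tcp_pos: [0.5871, 0.0069, 0.0668]
orientation: [-180.0, -0.0, -24.9]
force: [-0.2, 0.0, 0.3]
width: 0.0852
finger_force: 0.0
```

Emit:
{"api": "servo_tool", "payload": {"plan": "0 0 0 0 0 0 0.8; 0 0 0 0 0 0 0.7; 0 0 0 0 0 0 0.6; 0 0 0 0 0 0 0.5; 0 0 0 0 0 0 0.4; 0 0 0 0 0 0 0.4; 0 0 0 0 0 0 0.4", "squeeze": 30}}

```text
t: 16.58
tcp_pos: [0.5865, 0.0058, 0.0671]
orientation: [180.0, -0.0, -24.9]
force: [-2.0, -1.7, 6.0]
width: 0.0596
finger_force: 31.0
```

Emit:
{"api": "servo_tool", "payload": {"plan": "0 0 0 0 0 0 0.4; 0 0 0 0 0 0 0.4; 0 0 -0.05 0 0 0 0.4; 0 0 -0.1 0 0 0 0.4; 0 0 -0.15 0 0 0 0.4; 0 0 -0.2 0 0 0 0.4; 0 0 -0.25 0 0 0 0.4; 0 0 -0.25 0 0 0 0.4", "squeeze": 80}}

```text
t: 17.58
tcp_pos: [0.587, 0.0059, 0.0677]
orientation: [180.0, -0.1, -10.6]
force: [-2.0, -1.4, 9.3]
width: 0.0583
finger_force: 83.6
```

```bash
python3 -c "
from rig import arm
s=arm.read_state();print(s['t'],s['orientation'],s['force'],s['ft_torque'],s['width'],s['q'].round())"
```

```text
17.575 [ 1.79978641e+02 -6.64487073e-02 -1.06039016e+01] [-1.99788959 -1.42319374  9.30204205] [-0.51692351  0.5554057  -0.03376259] 0.058298129296059716 [ -7.  41.   6. 104.  -7.  35. -97.]
```

Emit:
{"api": "servo_tool", "payload": {"plan": "0 0 -0.06 0 0 0 0.4; 0 0 -0.12 0 0 -0.0003 0.4; 0 0 -0.18 0 0 -0.0005 0.4"}}

```text
t: 17.95
tcp_pos: [0.5868, 0.0059, 0.068]
orientation: [180.0, -0.0, -0.3]
force: [-1.9, -2.6, 7.6]
width: 0.0581
finger_force: 83.6
```

```bash
python3 -c "
from rig import arm
s=arm.read_state();print(s['t'],s['orientation'],s['force'],s['ft_torque'],s['width'],s['qd'].round(1))"
```

```text
17.95 [ 1.79961360e+02 -4.49906004e-02 -2.74973078e-01] [-1.92699705 -2.6009817   7.55740901] [-0.47040134  0.44567534 -0.46178037] 0.058079592125748994 [ 4.7 -0.3 -7.4 -0.1  8.8  0.1 19. ]
```

Emit:
{"api": "servo_tool", "payload": {"plan": "0 0 -0.08 0 0 -0.0002 0.4; 0 0 -0.16 0 0 -0.0004 0.4; 0 0 -0.24 0 0 -0.0006 0.4; 0 0 -0.32 0 0 -0.0008 0.4; 0 0 -0.4 0 0 -0.001 0.4; 0 0 -0.48 0 0 -0.001 0.4; 0 0 -0.56 0 0 -0.001 0.4; 0 0 -0.64 0 0 -0.001 0.4; 0 0 -0.72 0 0 -0.001 0.4; 0 0 -0.8 0 0 -0.001 0.4; 0 0 -0.88 0 0 -0.001 0.4; 0 0 -0.88 0 0 -0.001 0.4"}}

```text
t: 19.45
tcp_pos: [0.5872, 0.0049, 0.0692]
orientation: [179.9, 0.0, 50.1]
force: [-2.3, -3.9, 10.3]
width: 0.0582
finger_force: 84.7
```

```bash
python3 -c "
from rig import arm
s=arm.read_state();print(s['t'],s['orientation'],s['force'],s['ft_torque'],s['width'],s['q'].round(1))"
```

```text
19.45 [1.79864781e+02 4.21033366e-02 5.01403170e+01] [-2.28857331 -3.90366648 10.34593635] [-0.69997219  0.44827342  0.08724237] 0.05821356550981136 [  3.3  41.4 -10.5 103.8  12.   35.8 -54.2]
```

Emit:
{"api": "servo_tool", "payload": {"plan": "0 0 0 0 0 -0.001 0.4; 0 0 0 0 0 -0.003 0.4; 0 0 0 0 0 -0.005 0.4; 0 0 0 0 0 -0.007 0.4; 0 0 0 0 0 -0.007 0.4"}}

```text
t: 20.08
tcp_pos: [0.5866, 0.0066, 0.0748]
orientation: [180.0, 0.0, 50.2]
force: [-0.1, -3.1, 0.6]
width: 0.0582
finger_force: 86.8
```

Free (no downward pull). I'll continue the lift.

Emit:
{"api": "servo_tool", "payload": {"plan": "0 0 0 0 0 -0.004 0.4; 0 0 0 0 0 -0.009 0.4; 0 0 0 0 0 -0.014 0.4; 0 0 0 0 0 -0.019 0.4; 0 0 0 0 0 -0.023 0.4; 0 0 0 0 0 -0.026 0.4; 0 0 0 0 0 -0.026 0.4; 0 0 0 0 0 -0.026 0.4; 0 0 0 0 0 -0.026 0.4"}}

```text
t: 21.2
tcp_pos: [0.5865, 0.0069, 0.1006]
orientation: [-180.0, 0.0, 50.2]
force: [-0.6, 0.9, -1.0]
width: 0.0582
finger_force: 86.6
```

Run:
```python
from h import *; from rig import arm
s=arm.read_state(); print(s["force"],s["orientation"],s["width"],s["qd"].round(2))
a=arm.snapshot("scene")["pixels"][225:345,200:360,::-1]; b=arm.snapshot("wrist")["pixels"][:,:,::-1]
im=np.hstack([cv2.resize(a,(400,300),interpolation=cv2.INTER_CUBIC),cv2.resize(b,(400,300))])
cv2.imwrite("pics/end.png",im)
```

```text
[-0.61250852  0.92034669 -0.97078268] [-1.79985003e+02  1.22905857e-02  5.01793706e+01] 0.058191531941527555 [-0.05  0.02 -0.08 -0.08 -0.   -0.01  0.07]
```

View pics/end.png

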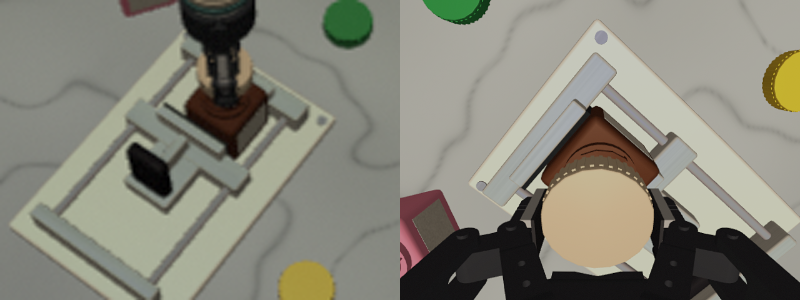

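The view shows the lid level in the fingers above the jar's neck and the jar still square between the jaws. From the lift height, the gap is about 2 cm.

```bash
python3 -c "
from rig import arm
print(arm.finish_job())"
```

```text
the job is handed in; nothing more can be done
None
```

The job is handed in: the jar was clamped square, its lid unscrewed by 75° and lifted straight off, and it is held level about 2 cm (estimated from the lift height) over the open mouth, at 21 s of the 61 s allowed; my first push slid over the grip without moving the jaw, so I repeated it lower.

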